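# Tighten the blue air-line coupling, by hand and then with its spanner

## Task

Tighten the blue-capped coupling on the bench: first turn its brass union nut clockwise by hand until it comes up against its stop, then swing the spanner below it clockwise as far as its stop to nip the lock nut tight. Leave the yellow-capped coupling as it is, both nut and spanner.

Things in the scene. Friction and masses are not known exactly. Their poses are not given: they have to be found in the camera images.
- blue_nut (a joint): Turn of the blue coupling's union nut about its vertical axis, rad. 0 is fully open, it grows clockwise seen from above, 1.2 is the stop (fully home). It starts between 0 and 0.2, turns with about 0.2 N m of friction and stays where it is left.
- blue: The blue-capped coupling, bolted to the bench; origin on its turning axis at bench height. Grey round foot 80 mm across, 13 mm high, tapering to a pillar; brass pipe tail at its back, to 52 mm from the axis; spanner at 32 to 42 mm height with a 51 mm ring; 43 mm flange at 49 to 52 mm; brass hex union nut at 52 to 80 mm; blue cap 31 mm across with a white line, top at 91 mm.
- blue_nut_mid (a point): Centre of the blue coupling's brass hex union nut, on the turning axis, 66 mm above the bench. The hexagon is 36 mm across flats, 42 mm over corners, 52 to 80 mm above the bench. The point turns with the nut: its x axis is square to one pair of flats (so are the directions 60 degrees either way); z is up.
- blue_spanner (a joint): Turn of the blue coupling's lock nut and the ring spanner that stays on it, about the same vertical axis as the union nut and independent of it, rad. 0 is loose, it grows clockwise seen from above (the handle, which points towards the robot, swings to the robot's left), 1.0 is the stop (tight). It starts between 0 and 0.2; friction about 0.25 N m, stays where left.
- blue_spanner_end (a point): Round end (20 mm across) of the blue coupling's steel spanner handle, 105 mm from the turning axis, at mid-thickness 37 mm above the bench. The handle is a level bar 12 mm wide and 8 mm thick (33 to 41 mm above the bench), straight from the axis to this point, free to push sideways with closed fingers or to pinch from above.
- yellow_nut_corner (a point): A corner of the hexagon nut of the second coupling, which is identical but has a yellow cap; 21 mm from its turning axis, 66 mm above the bench. To be left alone. (Also on the bench: a tall desk lamp to the left of both couplings, with its foot near x 0.57, y 0.41 and its shade further left; cross from the left only close to the robot.)
- yellow_spanner_end (a point): Round end of the yellow coupling's spanner handle, 105 mm from its turning axis, 37 mm above the bench. To be left alone.

How it is judged:
By the outcome, as a careful person would: the job done as asked, in the order asked, and still so for the second after the job is handed in, with the robot touching nothing.
It also fails if it takes over 45 s, if anything falls off the work surface, if the arm or the gripper's body presses on something with over 40 N, if the wrist force passes 120 N, or if a joint passes its speed limit or range.

## Robot

A 7-joint arm with a two-finger parallel gripper is mounted at the origin on a cart in front of the work surface, level with it; the furniture and walls round the work are solid. World frame = base frame: x ahead of the robot, y to its left, z up, the work surface at z = 0. Lengths are in m, angles in rad, forces in N, time in s.
With the tool pointing down it reaches from about 0.425 to 0.875 m from the base axis. Payload 4.7 kg.
Tool frame: the origin (TCP) lies midway between the tips of the shut fingers; the grasp point (between the pads) lies ctrl.grasp_offset behind it (ctrl.grasp_offset is the distance from the TCP to the grasp point, in m); z points along the fingers, y is the line along which they close (so a half turn about z gives the same grasp; the last joint's range is limited). The gripper opens to 87 mm and grips with 3 to 60 N. Pads are 19 mm wide; open, the fingers measure 117 mm over their backs; the gripper's body (75 mm by 190 mm) begins 51 mm behind the grasp point.
Start: joints at [-1.179, 0.321, -0.07, 1.45, 0.023, 1.371, -0.057], TCP at [0.24, 0.604, 0.223] pointing down, gripper open.
Joint ranges: [-2.86, 2.86], [-0.3, 2.09], [-1.38, 1.24], [0.06, 2.45], [-1.56, 4.7], [0.09, 2.05], [-2.69, 2.69]. Speed limits (rad/s): [2.57, 2.57, 3.14, 3.14, 3.14, 3.14, 3.14].

## Interface

Orientations are given as a rotation vector (axis times angle).
In Python, from bench import ctrl gives the robot as it stands. The module is installed in compiled form; this text tells all that it offers.
- The arm moves only by the tool jog_arm, never from a script. Its argument "moves" is one flat list of numbers, 7 for each row, row after row: the shift along the tool's x, y, z in units of 30 cm (1.0 is 30 cm), then the turn, a rotation vector about the tool's x, y, z in units of 60 degrees (1.0 is 60 degrees), then the gripper's target within -1 to 1 (fully open at 1, half-way at 0, shut at -1). In form: [x, y, z, wx, wy, wz, fingers, x, y, z, wx, wy, wz, fingers, ...]. A call has exactly 8 rows; each row is the pose to reach, as a shift and turn from the pose commanded when the call began, along the tool's axes at that moment; what a row does not reach only later rows make up. A row lasts 1/8 s, in which the tool goes at most 62.5 mm and 10.7 degrees, less where a joint would pass 70% of its speed; a pose out of reach is approached as far as the arm can. A call with a number of a shift or a turn outside -1 to 1 is refused whole. A call with a gripper value outside its range is refused whole. The fingers move at their own pace and stop on an object; "newtons" is the grip in N (left out, the last holds). Time passes only in rows, so rows that repeat a pose let the fingers close, or fill a call up. It gives the time, the measured TCP pose, the force, the opening and the grip force at its end, in the units of the state.
- ctrl.get_state(): the state, without advancing time (a new reading comes with each control period).
- ctrl.get_image(name): name is "scene" or "top"; returns a dict with "pixels" (400x640x3 uint8, red, green, blue), "fx", "fy", "cx", "cy" (pixels), "xyz" and "rotation" of the camera in the world. Camera axes: x right, y up, looking along -z (the intrinsics and any distortion apply to the point x, -y, -z); pixel columns grow to the right and rows downward; lengths in m; the calibration is good to about 2 mm. A picture is of the moment at which its call begins. There is no depth.
- ctrl.close_job(): hands the job in; it is judged then, once.
The state is a dict: "time": time; "joint_positions": joint angles; "qd": joint speeds; "joint_torque": joint torques, N m; "position": TCP position; "tool_rot": TCP orientation; "ft_force": force on the tool from outside, world axes, zero at the start; "torque": the same for the moment, N m; "grip_width": opening from 0.0 (shut) to 1.0 (fully open); "grip_force": force on a finger pad.
Only numpy, scipy, OpenCV 4.12 (cv2) and the standard library are available. Lean on these libraries where they do the work, as an engineer would, in place of code of your own. Each camera call takes 0.05 s, during which the arm holds its last target. There are 200 camera calls.

## Working session

There is one attempt and no reset: what is moved stays moved. The work goes in short steps, Python scripts to look and compute and a tool call to move; the robot and the scene stay as the last step left them, time stands still between calls to the robot, and variables do not carry over. Pictures are saved under pics/ and viewed, at most 10 in all, crops included, and the job is handed in when it is done.

Besides the shell and the picture viewer there is one more tool, called after ">>>" in YAML: its name, and indented under it one key for each argument. jog_arm: Moves the arm, as the interface text tells. Its arguments: {"type":"object","properties":{"moves":{"type":"array"},"newtons":{"type":"number"}},"required":["moves"]}

```bash
mkdir -p pics
python3 - <<'E'
from bench import ctrl
import cv2
s=ctrl.get_state()
for k in("time","position","tool_rot","grip_width","ft_force"):print(k,s[k])
print(ctrl.grasp_offset)
for n in("top","scene"):
    d=ctrl.get_image(n);cv2.imwrite(f"pics/{n}0.png",d["pixels"][:,:,::-1])
    print(n,{k:v for k,v in d.items() if k!="pixels"})
E
```

```text
time 0.0
position [0.23960815 0.60364557 0.22147983]
tool_rot [-5.89814783e-01 -3.08547600e+00  2.89561860e-03]
grip_width 1.0002612289613426
ft_force [-0.56131145  0.20398181  0.30972797]
0.0187
top {'fx': 424.7078767817393, 'fy': 424.7078767817393, 'cx': 313.2894370378089, 'cy': 198.4123846956282, 'xyz': array([ 0.46166545, -0.0294002 ,  0.92132533]), 'rotation': array([ 0.04652121, -0.043979  , -1.5780694 ])}
scene {'fx': 509.00487528020506, 'fy': 509.00487528020506, 'cx': 314.8979588036393, 'cy': 204.06826250540996, 'xyz': array([0.06192218, 0.492026  , 0.62086067]), 'rotation': array([ 0.4004696 , -1.08863901, -2.21332345])}
```

View pics/top0.png

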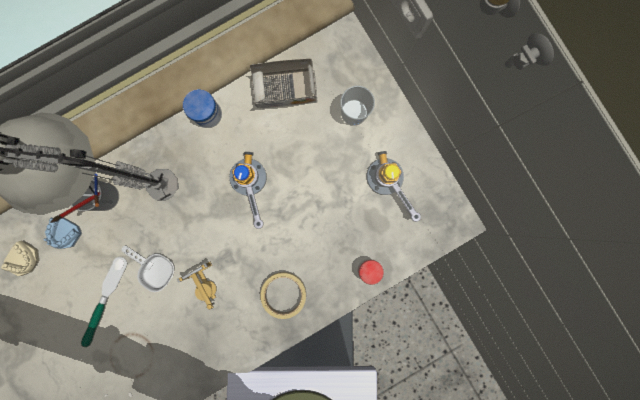

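View pics/scene0.png

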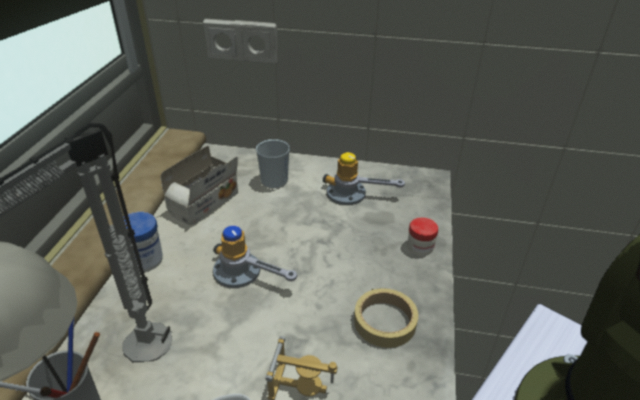

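The top view shows the blue cap at about (242,173), with its spanner end at (258,224). The yellow cap is at (391,172) and its spanner end at (416,216). The lamp foot is at (163,184). The scene view shows the blue cap at (233,233) and its spanner end at (292,274).

```bash
cat > h.py <<'E'
from bench import ctrl
import cv2,numpy as np
from scipy.spatial.transform import Rotation as R
def ray(d,uv):
    u,v=np.asarray(uv,float).T
    c=np.c_[(u-d["cx"])/d["fx"],-(v-d["cy"])/d["fy"],-np.ones_like(u)]
    return R.from_rotvec(d["rotation"]).apply(c)
def plane(d,uv,z):
    r=ray(d,np.atleast_2d(uv)); o=np.array(d["xyz"]); return o+r*((z-o[2])/r[:,2])[:,None]
def pix(d,p):
    c=R.from_rotvec(d["rotation"]).inv().apply(np.atleast_2d(p)-d["xyz"])
    return np.c_[d["cx"]+d["fx"]*c[:,0]/-c[:,2],d["cy"]-d["fy"]*c[:,1]/-c[:,2]]
def tri(d1,a,d2,b):
    r1=ray(d1,[a])[0];r2=ray(d2,[b])[0];o1,o2=map(np.array,(d1["xyz"],d2["xyz"]))
    t=np.linalg.lstsq(np.c_[r1,-r2],o2-o1,rcond=None)[0]
    p,q=o1+t[0]*r1,o2+t[1]*r2
    return (p+q)/2,np.linalg.norm(p-q)
def blob(d,lo,hi,box):
    x0,y0,x1,y1=box
    m=cv2.inRange(cv2.cvtColor(d["pixels"],cv2.COLOR_RGB2HSV),lo,hi)
    k=np.zeros_like(m);k[y0:y1,x0:x1]=m[y0:y1,x0:x1]
    ys,xs=np.nonzero(k);return np.array([xs.mean(),ys.mean()]),len(xs)
E
python3 - <<'E'
from h import *
t=ctrl.get_image("top");s=ctrl.get_image("scene")
B=((100,120,60),(125,255,255))
a,n=blob(t,*B,(225,155,265,190));b,m=blob(s,*B,(218,220,250,245))
print(a,n,b,m,tri(t,a,s,b),plane(t,a,.091),plane(s,b,.089))
print("end",plane(t,(258,224),.037),plane(s,(291.5,274),.037),tri(t,(258,224),s,(291.5,274)))
y,_=blob(t,(22,150,120),(35,255,255),(375,155,410,190));print("yel",plane(t,y,.091),plane(t,(416,216),.037))
i1=cv2.resize(t["pixels"][145:235,220:280],None,fx=6,fy=6,interpolation=cv2.INTER_CUBIC)
i2=cv2.resize(s["pixels"][215:305,200:300],None,fx=4.4,fy=6,interpolation=cv2.INTER_CUBIC)
cv2.imwrite("pics/c1.png",np.hstack([i1,i2])[:,:,::-1])
E
```

```text
[241.38513514 171.7027027 ] 148 [231.75706215 232.38983051] 177 (array([0.56368212, 0.11338456, 0.08694668]), np.float64(7.082369452454714e-05)) [[0.5632127  0.11271563 0.091     ]] [[0.56172045 0.11482227 0.089     ]]
end [[0.46023902 0.08718361 0.037     ]] [[0.46336587 0.08265781 0.037     ]] (array([0.46006517, 0.08636001, 0.04208496]), np.float64(0.0004742859586283851))
yel [[ 0.56281813 -0.18274345  0.091     ]] [[ 0.47431962 -0.24149201  0.037     ]]
```

View pics/c1.png

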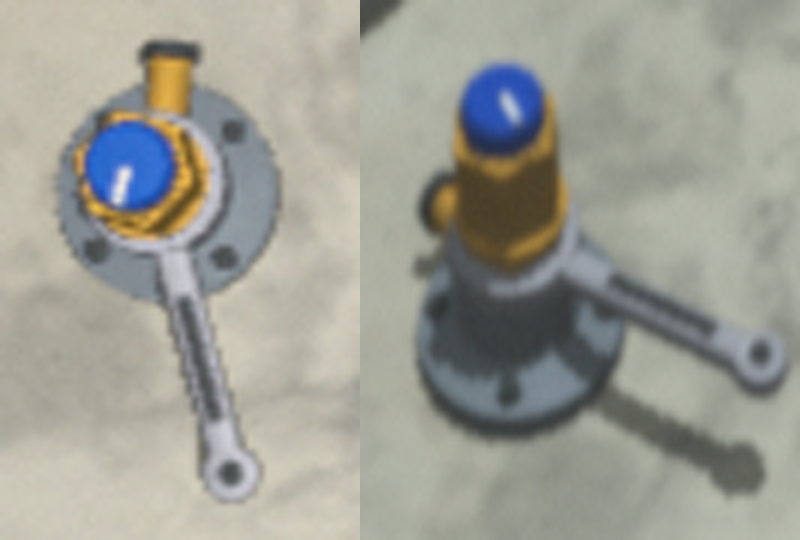

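Run:
```python
from h import *
t=ctrl.get_image("top");s=ctrl.get_image("scene")
for d,box in((t,(232,162,252,184)),(s,(222,222,244,245))):
    x0,y0,x1,y1=box
    hsv=cv2.cvtColor(d["pixels"],cv2.COLOR_RGB2HSV)[y0:y1,x0:x1]
    # white inside the blue hull
    bl=cv2.inRange(hsv,(100,110,50),(125,255,255)); ys,xs=np.nonzero(bl)
    hull=cv2.convexHull(np.c_[xs,ys].astype(np.int32)); m=np.zeros_like(bl);cv2.fillConvexPoly(m,hull,255);m=cv2.erode(m,np.ones((3,3)))
    w=(m>0)&(hsv[...,1]<150); ys,xs=np.nonzero(w); print(len(xs))
    P=plane(d,np.c_[xs+x0,ys+y0],.091)[:,:2]; (c,r)=cv2.minEnclosingCircle(hull)
    C=plane(d,np.array([c])+[x0,y0],.091)[0,:2]
    q=P.mean(0)-C; _,_,V=np.linalg.svd(P-P.mean(0)); v=V[0]*np.sign(V[0]@q)
    print("C",C,"az line",np.degrees(np.arctan2(q[1],q[0])),np.degrees(np.arctan2(v[1],v[0])),np.linalg.norm(q))
# pipe tail tip, base centre
print("tail",plane(t,(220+170/6,145+48/6),.03),"foot",plane(t,(220+170/6,145+190/6),.013))
# brass hex in top: edge of the mask
x0,y0,x1,y1=230,160,262,190
i1=cv2.resize(t["pixels"][158:190,230:262],(480,480),interpolation=cv2.INTER_LANCZOS4)
i2=cv2.resize(s["pixels"][222:264,216:248+0],(366,480),interpolation=cv2.INTER_LANCZOS4)
im=np.clip(np.hstack([i1,i2[:,:320]]).astype(float)*1.4,0,255).astype(np.uint8)
cv2.imwrite("pics/c2.png",im[:,:,::-1])
```

```text
18
C [0.5626311 0.1134718] az line 155.8553298673588 164.2530701548856 0.006111591866111627
28
C [0.56057686 0.11563311] az line -169.5706935551836 154.44584418690204 0.004144998145580318
tail [[0.61033911 0.10853242 0.03      ]] foot [[0.56190806 0.11110662 0.013     ]]
```

View pics/c2.png

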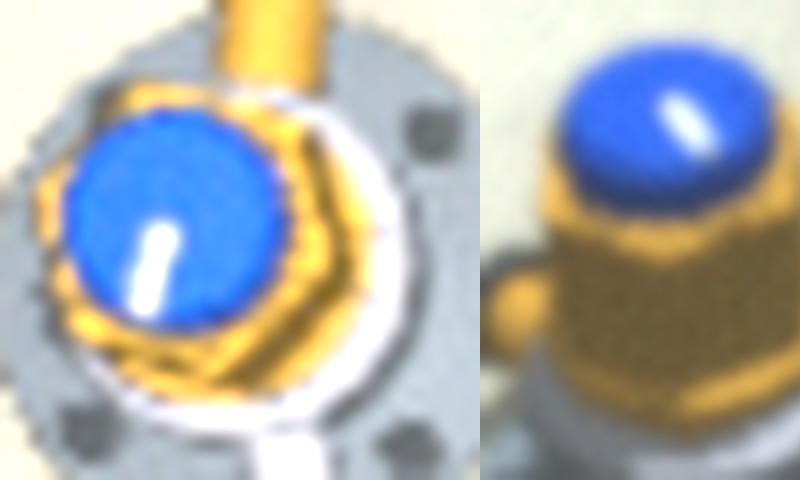

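The line on the cap starts near its centre, azimuth about 164°. The hex corners are at azimuths of about 14° mod 60, so the line is square to a flat. That gives closing axes of about 44°, 104° or 164°. The nut axis is at about (0.563, 0.1135).

I'll write a helper to convert world waypoints into move units.

```bash
cat > w.py <<'E'
from h import *
import sys
# usage: w.py "x,y,z,phi" ... -> rows in move units from the present pose
s=ctrl.get_state();R0=R.from_rotvec(s["tool_rot"]);p0=np.array(s["position"])
y=R0.as_matrix()[:,1];print("t",s["time"],"phi",np.degrees(np.arctan2(y[1],y[0])),"p",p0.round(4),"j",np.round(s["joint_positions"],2),"f",np.round(s["ft_force"],1),"mz",round(s["torque"][2],2),"w",round(s["grip_width"]*87,1))
for a in sys.argv[1:]:
    *p,f=map(float,a.split(","));f=np.radians(f);c,n=np.cos(f),np.sin(f)
    T=R.from_matrix(np.array([[-n,c,0],[c,n,0],[0,0,-1]]).T)
    print(np.r_[R0.inv().apply(np.array(p)-p0)/.3,(R0.inv()*T).as_rotvec()/(np.pi/3)].round(3).tolist())
E
python3 w.py .28,.52,.22,66 .30,.45,.22,63 .32,.40,.22,60 .35,.35,.22,56 .38,.30,.22,52 .41,.25,.22,48 .44,.20,.22,44 .47,.15,.22,44
```

```text
t 0.3 phi 68.35177681518894 p [0.2398 0.604  0.2222] j [-1.18  0.32 -0.07  1.45  0.02  1.37 -0.06] f [-0.8 -0.7  0.2] mz -0.06 w 86.9
[-0.228, -0.211, 0.007, -0.001, 0.0, 0.039]
[-0.376, -0.403, 0.008, -0.001, 0.0, 0.089]
[-0.499, -0.533, 0.008, -0.001, 0.0, 0.139]
[-0.654, -0.651, 0.008, -0.001, 0.0, 0.206]
[-0.808, -0.769, 0.008, -0.001, 0.0, 0.273]
[-0.963, -0.887, 0.008, -0.001, 0.0, 0.339]
[-1.117, -1.005, 0.008, -0.001, 0.0, 0.406]
[-1.272, -1.123, 0.008, -0.001, 0.0, 0.406]
```

>>> jog_arm:
  moves: [-0.11,-0.11,0,0,0,0.02,1,-0.23,-0.22,0,0,0,0.04,1,-0.3,-0.32,0,0,0,0.06,1,-0.376,-0.42,0,0,0,0.09,1,-0.5,-0.533,0,0,0,0.14,1,-0.654,-0.651,0,0,0,0.206,1,-0.808,-0.769,0,0,0,0.273,1,-0.96,-0.887,0,0,0,0.34,1]
  newtons: 25

```text
time: 1.3
position: [0.4101, 0.2489, 0.2229]
tool_rot: [1.13, 2.931, 0.002]
ft_force: [0.0, 0.6, -0.9]
grip_width: 1.002
grip_force: 0.0
```

```bash
python3 w.py .45,.20,.22,45 .49,.16,.22,44 .53,.13,.22,44 .563,.1135,.21,44 .563,.1135,.18,44 .563,.1135,.15,44 .563,.1135,.13,44
```

```text
t 1.3 phi 47.829370974713115 p [0.4101 0.2489 0.2229] j [-0.82 -0.05  0.21  1.87  0.01  1.32  0.22] f [ 0.   0.6 -0.9] mz 0.03 w 87.2
[-0.208, -0.032, 0.01, 0.001, 0.0, 0.047]
[-0.396, -0.041, 0.01, 0.001, 0.0, 0.064]
[-0.562, -0.025, 0.01, 0.001, 0.0, 0.064]
[-0.681, 0.008, 0.043, 0.001, 0.0, 0.064]
[-0.681, 0.007, 0.143, 0.001, 0.0, 0.064]
[-0.681, 0.007, 0.243, 0.001, 0.0, 0.064]
[-0.681, 0.007, 0.31, 0.001, 0.0, 0.064]
```

>>> jog_arm:
  moves: [-0.2,-0.03,0,0,0,0.045,1,-0.39,-0.04,0,0,0,0.064,1,-0.56,-0.025,0,0,0,0.064,1,-0.681,0.007,0.03,0,0,0.064,1,-0.681,0.007,0.1,0,0,0.064,1,-0.681,0.007,0.18,0,0,0.064,1,-0.681,0.007,0.26,0,0,0.064,1,-0.681,0.007,0.31,0,0,0.064,1]

```text
time: 2.3
position: [0.5619, 0.1153, 0.1283]
tool_rot: [-1.224, -2.892, 0.001]
ft_force: [0.1, 0.0, 0.9]
grip_width: 1.0
grip_force: 0.0
```

```bash
python3 - <<'E'
from h import *
t=ctrl.get_image("top");s=ctrl.get_image("scene")
i1=cv2.resize(t["pixels"][110:240,190:310],(480,520),interpolation=cv2.INTER_CUBIC)
i2=cv2.resize(s["pixels"][150:310,180:276],(312,520),interpolation=cv2.INTER_CUBIC)
cv2.imwrite("pics/c3.png",np.hstack([i1,i2])[:,:,::-1])
E
python3 w.py .563,.1135,.1,44 .563,.1135,.08,44 .563,.1135,.056,44
```

```text
t 2.4 phi 44.11605502977722 p [0.5613 0.1151 0.1279] j [-0.6   0.23  0.41  1.78 -0.1   1.15  0.6 ] f [ 0.3 -0.7  0.1] mz 0.0 w 87.0
[-0.008, 0.001, 0.093, -0.003, -0.001, 0.002]
[-0.008, 0.001, 0.16, -0.003, -0.001, 0.002]
[-0.008, 0.001, 0.24, -0.003, -0.001, 0.002]
```

View pics/c3.png

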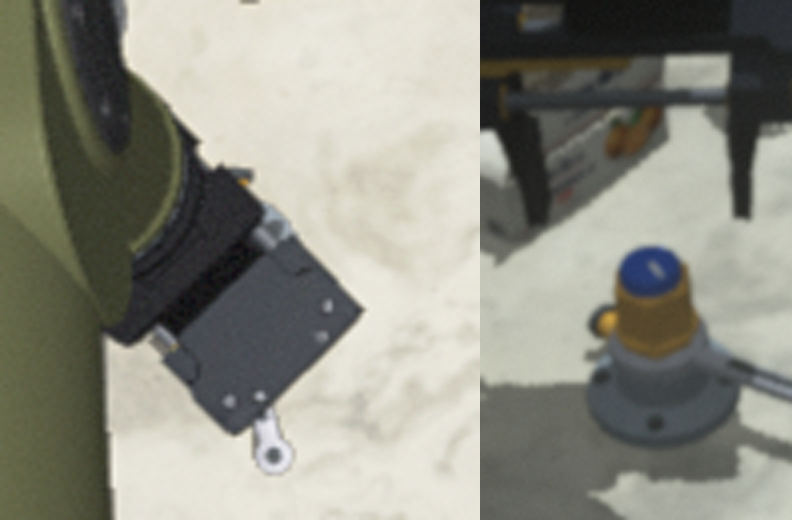

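The scene crop shows the fingertips straddling the blue cap: tips at crop x 540 and 742, cap at 650. That is centred well enough, so I'll go down.

>>> jog_arm:
  moves: [-0.008,0,0.05,0,0,0,1,-0.008,0,0.1,0,0,0,1,-0.008,0,0.14,0,0,0,1,-0.008,0,0.18,0,0,0,1,-0.008,0,0.21,0,0,0,1,-0.008,0,0.23,0,0,0,1,-0.008,0,0.238,0,0,0,0.4,-0.008,0,0.238,0,0,0,0]

```text
time: 3.4
position: [0.5642, 0.1136, 0.0582]
tool_rot: [1.225, 2.893, 0.0]
ft_force: [-0.5, -1.1, 0.8]
grip_width: 0.853
grip_force: 0.0
```

>>> jog_arm:
  moves: [0,0,0,0,0,0,-0.5,0,0,0,0,0,0,-1,0,0,0,0,0,0,-1,0,0,0,0,0,0,-1,0,0,0,0,0,0,-1,0,0,0,0,0,0,-1,0,0,0,0,0,0,-1,0,0,0,0,0,0,-1]

```text
time: 4.4
position: [0.5634, 0.1129, 0.0582]
tool_rot: [-1.224, -2.892, 0.002]
ft_force: [-4.2, -3.4, 5.9]
grip_width: 0.412
grip_force: 24.9
```

```bash
python3 w.py .563,.1135,.056,44
```

```text
t 4.4 phi 44.10975157190377 p [0.5634 0.1129 0.0582] j [-0.59  0.31  0.4   1.84 -0.14  1.02  0.64] f [-4.2 -3.4  5.9] mz 0.18 w 35.8
[0.002, 0.0, 0.007, -0.002, -0.0, 0.002]
```

The opening is 36 mm, so the pads are on the flats. Turning clockwise.

>>> jog_arm:
  moves: [0,0,0,0,0,0.1,-1,0,0,0,0,0,0.2,-1,0,0,0,0,0,0.3,-1,0,0,0,0,0,0.4,-1,0,0,0,0,0,0.5,-1,0,0,0,0,0,0.6,-1,0,0,0,0,0,0.7,-1,0,0,0,0,0,0.8,-1]
  newtons: 35

```text
time: 5.4
position: [0.5633, 0.1128, 0.0582]
tool_rot: [-2.299, -2.14, 0.003]
ft_force: [-4.6, -3.3, 6.1]
grip_width: 0.409
grip_force: 34.9
```

```bash
python3 w.py
```

```text
t 5.4 phi -4.090631755904651 p [0.5633 0.1128 0.0582] j [-0.7   0.33  0.53  1.84 -0.19  1.03 -0.16] f [-4.6 -3.3  6.1] mz 0.21 w 35.6
```

>>> jog_arm:
  moves: [0,0,0,0,0,0.03,-1,0,0,0,0,0,0.06,-1,0,0,0,0,0,0.09,-1,0,0,0,0,0,0.12,-1,0,0,0,0,0,0.15,-1,0,0,0,0,0,0.17,-1,0,0,0,0,0,0.19,-1,0,0,0,0,0,0.21,-1]

```text
time: 6.4
position: [0.5634, 0.1133, 0.0582]
tool_rot: [2.513, 1.884, -0.003]
ft_force: [-3.7, -0.8, 3.8]
grip_width: 0.416
grip_force: 36.4
```

```bash
python3 w.py
```

```text
t 6.4 phi -16.279279398294854 p [0.5634 0.1133 0.0582] j [-0.73  0.33  0.57  1.84 -0.21  1.03 -0.36] f [-3.7 -0.8  3.8] mz 1.37 w 36.2
```

The torque jumped from 0.2 to 1.4 N m, so the nut is at its stop. I'll press once more with a firmer grip, then release.

>>> jog_arm:
  moves: [0,0,0,0,0,0,-1,0,0,0,0,0,0.01,-1,0,0,0,0,0,0.01,-1,0,0,0,0,0,0.01,-1,0,0,0,0,0,0,-1,0,0,0,0,0,0,-0.1,0,0,0,0,0,0,0.2,0,0,0,0,0,0,0.5]
  newtons: 50

```text
time: 7.4
position: [0.5648, 0.114, 0.0583]
tool_rot: [2.517, 1.879, 0.002]
ft_force: [-0.2, 0.2, 0.1]
grip_width: 0.594
grip_force: 0.0
```

```bash
python3 w.py .563,.1135,.09,-16 .563,.1135,.13,-16 .55,.1,.15,-16 .52,.07,.15,-16 .49,.05,.15,-16
```

```text
t 7.4 phi -16.501053768330557 p [0.5648 0.114  0.0583] j [-0.73  0.33  0.57  1.84 -0.21  1.02 -0.36] f [-0.2  0.2  0.1] mz -0.02 w 51.7
[-0.003, -0.005, -0.106, 0.001, -0.001, -0.008]
[-0.003, -0.005, -0.239, 0.001, -0.001, -0.008]
[-0.059, -0.034, -0.306, 0.001, -0.001, -0.008]
[-0.183, -0.101, -0.306, 0.001, -0.001, -0.008]
[-0.275, -0.178, -0.306, 0.001, -0.001, -0.008]
```

>>> jog_arm:
  moves: [0,0,0,0,0,0,0.8,0,0,-0.06,0,0,0,0.8,0,0,-0.16,0,0,0,0.8,0,0,-0.28,0,0,0.1,0.5,-0.06,-0.034,-0.31,0,0,0.25,0,-0.16,-0.09,-0.31,0,0,0.4,-0.5,-0.275,-0.15,-0.31,0,0,0.55,-1,-0.275,-0.178,-0.31,0,0,0.7,-1]

```text
time: 8.4
position: [0.4887, 0.047, 0.1524]
tool_rot: [-3.026, -0.838, -0.002]
ft_force: [0.7, 0.2, -0.2]
grip_width: 0.412
grip_force: 0.0
```

```bash
python3 - <<'E'
from h import *
t=ctrl.get_image("top");s=ctrl.get_image("scene")
i1=cv2.resize(t["pixels"][110:240,190:310],(480,520),interpolation=cv2.INTER_CUBIC)
i2=cv2.resize(s["pixels"][170:300,200:275+5],(320,520),interpolation=cv2.INTER_CUBIC)
cv2.imwrite("pics/c4.png",np.hstack([i1,i2])[:,:,::-1])
E
python3 w.py .49,.0586,.1,-68 .49,.0586,.07,-68 .49,.0586,.04,-68 .49,.0586,.027,-68
```

```text
t 8.5 phi -58.544490535103726 p [0.4893 0.0496 0.1524] j [-0.83  0.02  0.7   1.95 -0.02  1.18 -1.16] f [ 0.7 -0.2  0.4] mz -0.01 w 28.3
[0.017, -0.024, 0.175, -0.001, -0.002, 0.158]
[0.017, -0.024, 0.275, -0.001, -0.002, 0.158]
[0.017, -0.024, 0.375, -0.001, -0.002, 0.158]
[0.016, -0.024, 0.418, -0.001, -0.002, 0.158]
```

View pics/c4.png

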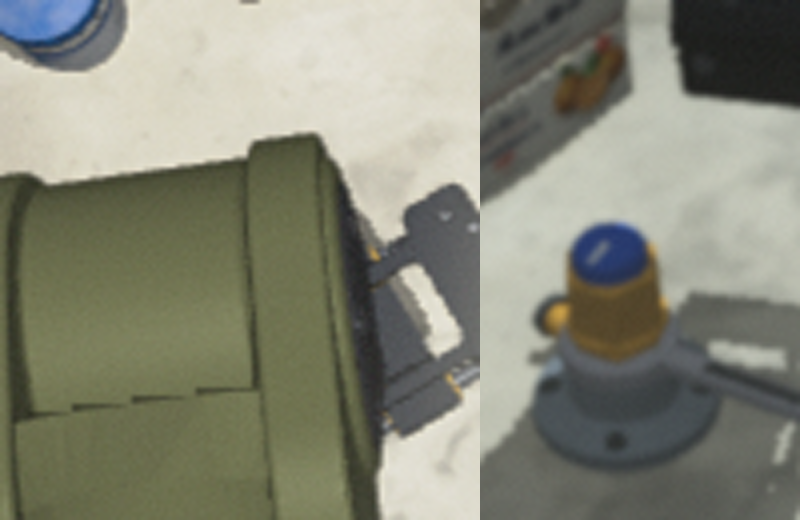

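The white line now points down-left in the scene crop, at (597,253). That fits a turn of about 60° clockwise, and the spanner is unmoved. I'll go down beside the handle with the fingers shut.

>>> jog_arm:
  moves: [0.01,-0.01,0.08,0,0,0.05,-1,0.01,-0.01,0.16,0,0,0.1,-1,0.01,-0.015,0.24,0,0,0.158,-1,0.01,-0.015,0.3,0,0,0.158,-1,0.01,-0.015,0.35,0,0,0.158,-1,0.01,-0.015,0.39,0,0,0.158,-1,0.01,-0.015,0.418,0,0,0.158,-1,0.01,-0.015,0.418,0,0,0.158,-1]

```text
time: 9.5
position: [0.4895, 0.0549, 0.0253]
tool_rot: [3.083, 0.601, -0.001]
ft_force: [0.2, 0.5, -0.5]
grip_width: 0.007
grip_force: 0.0
```

```bash
cat > arc.sh <<'E'
# tool centre held off=21 mm behind the handle's centreline at radius 85 mm; args: handle azimuths
python3 w.py $(python3 -c "
import sys;from math import *
for a in map(float,sys.argv[1:]):
    r=radians(a);print(f'{.563+.085*cos(r)+.021*-sin(r)*-1*-1:.4f},{.1135+.085*sin(r)+.021*cos(r):.4f},.027,{a-262:.1f}')
" "$@")
E
bash arc.sh 192 187 182 177 172 167 162 157
```

```text
t 9.5 phi -67.95585558493843 p [0.4895 0.0549 0.0253] j [-0.79  0.22  0.69  2.07 -0.17  0.91 -1.2 ] f [ 0.2  0.5 -0.5] mz 0.02 w 0.6
[0.009, -0.07, -0.006, 0.0, 0.001, 0.034]
[0.009, -0.095, -0.006, 0.0, 0.001, 0.117]
[0.01, -0.12, -0.006, 0.0, 0.001, 0.201]
[0.014, -0.146, -0.006, 0.0, 0.001, 0.284]
[0.02, -0.17, -0.006, 0.0, 0.001, 0.367]
[0.029, -0.195, -0.006, 0.0, 0.001, 0.451]
[0.039, -0.218, -0.006, 0.0, 0.001, 0.534]
[0.051, -0.24, -0.006, 0.0, 0.001, 0.617]
```

>>> jog_arm:
  moves: [0.009,-0.07,-0.006,0,0,0.034,-1,0.009,-0.095,-0.006,0,0,0.117,-1,0.01,-0.12,-0.006,0,0,0.2,-1,0.014,-0.146,-0.006,0,0,0.284,-1,0.02,-0.17,-0.006,0,0,0.367,-1,0.029,-0.195,-0.006,0,0,0.45,-1,0.039,-0.218,-0.006,0,0,0.534,-1,0.051,-0.24,-0.006,0,0,0.617,-1]

```text
time: 10.5
position: [0.4772, 0.1264, 0.0281]
tool_rot: [3.113, -0.415, 0.001]
ft_force: [-0.3, -2.7, 1.8]
grip_width: 0.001
grip_force: 1.7
```

```bash
bash arc.sh 154 151 148 146 144 142 140 138
```

```text
t 10.5 phi -105.18532090500044 p [0.4772 0.1264 0.0281] j [-0.99  0.22  0.74  2.06 -0.19  0.92 -1.98] f [-0.3 -2.7  1.8] mz 0.02 w 0.1
[-0.004, -0.018, 0.004, 0.001, -0.001, 0.047]
[-0.005, -0.033, 0.004, 0.001, -0.001, 0.097]
[-0.004, -0.048, 0.004, 0.001, -0.001, 0.147]
[-0.004, -0.058, 0.004, 0.001, -0.001, 0.18]
[-0.003, -0.069, 0.004, 0.001, -0.001, 0.214]
[-0.001, -0.079, 0.004, 0.001, -0.001, 0.247]
[0.001, -0.089, 0.004, 0.001, -0.001, 0.28]
[0.003, -0.099, 0.004, 0.001, -0.001, 0.314]
```

A 2.7 N push matches the spanner's friction, so it is moving. Continuing.

>>> jog_arm:
  moves: [-0.004,-0.018,0.004,0,0,0.047,-1,-0.004,-0.033,0.004,0,0,0.097,-1,-0.004,-0.048,0.004,0,0,0.147,-1,-0.004,-0.053,0.004,0,0,0.165,-1,-0.004,-0.058,0.004,0,0,0.18,-1,-0.003,-0.063,0.004,0,0,0.2,-1,-0.003,-0.066,0.004,0,0,0.2,-1,-0.003,-0.069,0.004,0,0,0.214,-1]

```text
time: 11.5
position: [0.4812, 0.1471, 0.0263]
tool_rot: [3.048, -0.756, -0.0]
ft_force: [-1.8, -5.5, 2.7]
grip_width: 0.005
grip_force: 2.7
```

```bash
bash arc.sh 142 140 138 136 134 132
```

```text
t 11.5 phi -117.86792059770237 p [0.4812 0.1471 0.0263] j [-1.03  0.25  0.76  2.04 -0.22  0.93 -2.22] f [-1.8 -5.5  2.7] mz -0.04 w 0.5
[0.002, -0.01, -0.002, 0.001, -0.0, 0.036]
[0.002, -0.02, -0.002, 0.001, -0.0, 0.069]
[0.001, -0.03, -0.002, 0.001, -0.0, 0.102]
[0.002, -0.04, -0.002, 0.001, -0.0, 0.136]
[0.002, -0.05, -0.002, 0.001, -0.0, 0.169]
[0.003, -0.06, -0.002, 0.001, -0.0, 0.202]
```

>>> jog_arm:
  moves: [0,-0.004,0,0,0,0,-1,0,-0.008,0,0,0,0,-1,0,-0.011,0,0,0,0,-1,0,-0.014,0,0,0,0,-1,0,-0.017,0,0,0,0,-1,0,-0.02,0,0,0,0,-1,0,-0.02,0,0,0,0,-1,0,-0.02,0,0,0,0,-1]

```text
time: 12.5
position: [0.4813, 0.1475, 0.0258]
tool_rot: [3.04, -0.758, -0.009]
ft_force: [-7.8, -16.4, 12.0]
grip_width: 0.005
grip_force: 8.6
```

```bash
python3 w.py
python3 - <<'E'
from h import *
t=ctrl.get_image("top");s=ctrl.get_image("scene")
i1=cv2.resize(t["pixels"][110:240,190:310],(480,520),interpolation=cv2.INTER_CUBIC)
i2=cv2.resize(s["pixels"][170:300,200:280],(320,520),interpolation=cv2.INTER_CUBIC)
cv2.imwrite("pics/c5.png",np.hstack([i1,i2])[:,:,::-1])
E
```

```text
t 12.5 phi -117.99501913717614 p [0.4813 0.1475 0.0258] j [-1.03  0.26  0.76  2.03 -0.22  0.93 -2.22] f [ -7.8 -16.4  12. ] mz -0.1 w 0.4
```

View pics/c5.png

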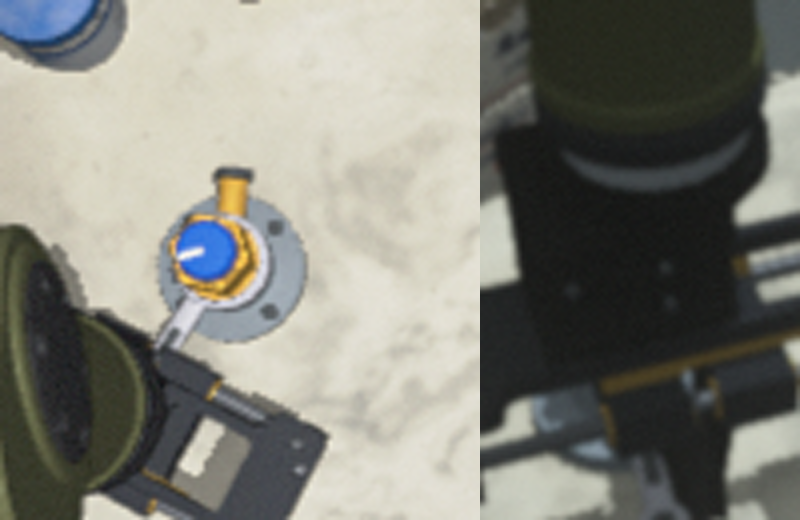

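The tool did not move under an 18 N push, so the spanner is at its stop. The handle's azimuth is about 141°. In the top crop the cap line runs from (208,245) to (178,257). Backing off and lifting.

>>> jog_arm:
  moves: [0,0.01,0,0,0,0,-1,0,0.03,0,0,0,0,-1,0,0.06,0,0,0,0,-1,0,0.1,0,0,0,0,-1,0,0.1,-0.1,0,0,0,-1,0,0.1,-0.22,0,0,0,-1,0,0.1,-0.36,0,0,0,-1,0,0.1,-0.45,0,0,0,-1]

```text
time: 13.6
position: [0.4705, 0.1266, 0.1633]
tool_rot: [-3.047, 0.755, -0.002]
ft_force: [-0.3, 0.1, 0.5]
grip_width: 0.004
grip_force: 0.0
```

```bash
python3 w.py .46,0,.2,-100 .45,-.08,.22,-90
```

```text
t 13.6 phi -117.82881626835879 p [0.4705 0.1266 0.1633] j [-1.11 -0.01  0.8   1.95  0.01  1.2  -2.37] f [-0.3  0.1  0.5] mz 0.05 w 0.3
[0.166, 0.389, -0.123, -0.003, -0.001, -0.297]
[0.261, 0.641, -0.191, -0.003, -0.001, -0.464]
```

>>> jog_arm:
  moves: [0.02,0.05,-0.05,0,0,-0.05,-1,0.06,0.13,-0.1,0,0,-0.1,-1,0.1,0.22,-0.15,0,0,-0.15,-1,0.14,0.32,-0.19,0,0,-0.2,-1,0.18,0.43,-0.19,0,0,-0.28,-1,0.22,0.54,-0.19,0,0,-0.36,-1,0.26,0.64,-0.19,0,0,-0.46,-1,0.26,0.64,-0.19,0,0,-0.46,-1]

```text
time: 14.6
position: [0.4489, -0.0822, 0.2182]
tool_rot: [-3.139, 0.013, -0.001]
ft_force: [0.8, 0.7, -0.2]
grip_width: 0.006
grip_force: 0.0
```

Run:
```python
from h import *
t=ctrl.get_image("top");s=ctrl.get_image("scene")
i1=cv2.resize(t["pixels"][130:240,200:440],(800,366),interpolation=cv2.INTER_CUBIC)
i2=cv2.resize(s["pixels"][140:310,180:440],(350,230),interpolation=cv2.INTER_CUBIC)
im=np.zeros((600,800,3),np.uint8);im[:366]=i1;im[368:598,:350]=i2
cv2.imwrite("pics/c6.png",im[:,:,::-1])
```

```text
(no output)
```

View pics/c6.png

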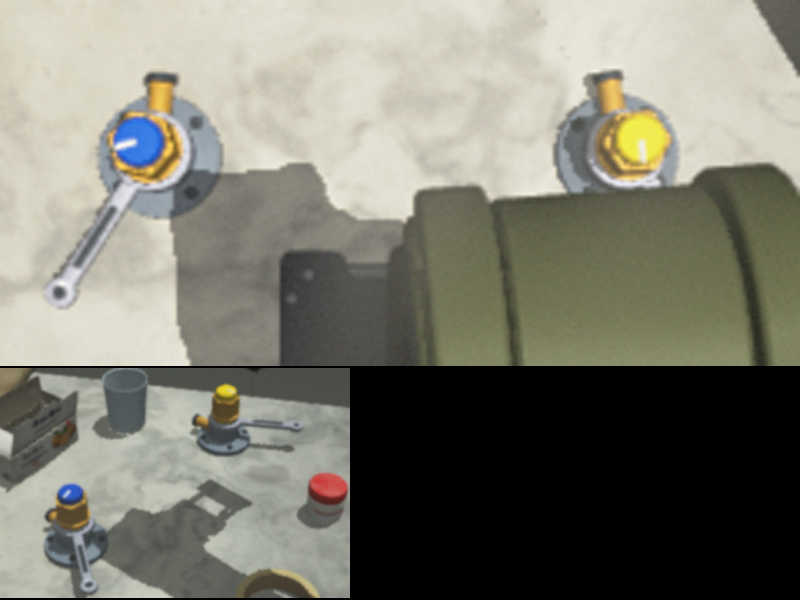

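The top crop shows the blue cap line at (125,145) pointing left. The blue spanner end is at (60,292), swung to the robot's left. The yellow nut and spanner look unmoved, and the arm is clear with no contact force, so I'm handing the job in.

```bash
python3 -c "
from bench import ctrl
print(ctrl.close_job())"
```

```text
the job is handed in; nothing more can be done
None
```

The blue nut was turned clockwise to its stop, then its spanner was swung clockwise to its stop; the yellow coupling wasn't touched, and the job was handed in at about 15 s with the arm clear (no verdict was returned).

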